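# Level the packing scale with a wedge

## Task

The packing scale with the dish of cookies on it tips down towards its front left corner, where it has lost a foot. Take the dark grey plastic wedge, bring its thin end to the gap under the scale's front edge beside that corner, and push it in along the table until the scale sits level and firm: it lifts easily at first, and the push turns clearly stiffer when the raised rear foot comes down. Stop there and let go. Do not push so far that the scale slides out of its place by more than a centimetre, and leave the dish on its plate and the other small things alone.

Things in the scene. Friction and masses are not known exactly. Their poses are not given: they have to be found in the camera images.
- scale: Packing scale, 133 x 206 x 37 mm without feet, about 1.4 kg: white base, red plate on the far half, display on the near half. Origin: centre of the base's rim below. +y runs from the front (display end, facing the robot) to the rear, +x to the right seen from the robot, +z up. Base: x -66 to 66, y -102 to 102 mm; its flat underside is at z = +4 mm. Tips 3 to 6 degrees at the start.
- scale_boss_end (a point): End of the bare boss (21 mm across) at the low front left corner, scale frame (-54, -88, -3) mm, resting on the table at the start. The scale is tipped about the line through its front right and rear left feet. The push on the wedge takes 1 to 4 N while this corner rises; when the rear right foot comes down (level) it climbs past 8 N within some 3 mm; beyond that, at 9 to 18 N, the scale slides away.
- scale_rear_foot (a point): A point in the scale above its rear right foot, scale frame (54, 88, 0) mm. Rubber feet, 20 mm across, sit at (54, -88), (-54, 88) and (54, 88) mm and reach 8 to 13 mm below the scale's origin: all three alike, but the amount differs each time and is not told. This one hangs 5 to 11 mm above the table at the start.
- scale_corner (a point): The low front left corner of the scale's flat underside, scale frame (-66, -102, 4) mm; the gap under the front edge is about 6 mm high there at the start and 8 to 10 mm high 40 mm to the right of it, 12 to 17 mm once level. The boss leaves the edge free from x = -43 mm on to the right. Its axes are the scale's.
- wedge_tip (a point): Middle of the wedge's thin end, 1 mm above its underside. +x points from the thick end out through the thin end, z up. The wedge is loose, dark grey plastic, 60 g, 100 mm long, 28 mm wide, 2 mm thick at the thin end rising evenly to 22 mm at the thick end (1 in 5), flat underneath, upright sides. It holds by friction and does not slip out again.
- wedge_back (a point): Middle of the wedge's upright back face at the thick end (28 mm wide, 22 mm high), 11 mm above the underside, 100 mm behind the tip. Same axes.
- dish: Round steel dish of broken cookies, 108 mm across, 35 mm high, standing loose on the scale's red plate. Origin: centre of its underside.
- scale_plate (a point): Centre of the top of the scale's red plate (124 mm square, 37 mm above the scale's origin).
- stamp: Date stamp standing on the table, 26x44 mm foot, 70 mm high, a bystander. Origin: centre of its underside.
- marker: Marker pen lying on the table, 135 mm long, 17 mm thick, a bystander. Origin: under its middle; it lies along its y axis.
- cup: Small pale measuring cup, 55 mm across, 40 mm high, a bystander. Origin: centre of its underside.
- ties: Bundle of gold bag ties lying on the table, 96 mm long, 14 mm thick, a bystander. Origin: under its middle; it lies along its y axis.
There are look-alikes about, which are no part of the job. Leave any pink look-alike of the part that bears wedge_tip alone.

How it is judged:
On the way:
1. the wedge's thin end is in under the scale's edge near the low corner, the scale still tipped (y of wedge_tip in the frame of scale above -0.101 m and x of wedge_tip in the frame of scale above -0.065 m and horizontal distance between wedge_tip and scale_corner below 0.11 m and angle between scale's own z axis and vertical above 0.025 rad), for 0.1 s.
At the end, for the whole second after the job is handed in: The scale is level within 0.6 degrees, at rest, within 14 mm of where it stood; the wedge lies flat, its thin end at least 15 mm in under the scale and within 125 mm of the low corner, firm (it bears at least 3.5 N); the dish stands within 25 mm of the middle of the plate (angle between scale's own z axis and vertical below 0.0105 rad and contact force between wedge and scale above 3.5 N and y of wedge_tip in the frame of scale above -0.085 m and x of wedge_tip in the frame of scale above -0.06 m and horizontal distance between wedge_tip and scale_corner below 0.125 m and angle between wedge_tip's own z axis and vertical below 0.04 rad and height (world z) of wedge_tip below 0.005 m and distance of scale from where it was at the start of the episode below 0.014 m and linear speed of scale below 0.01 m/s and horizontal distance between dish and scale_plate below 0.025 m); the robot touches nothing.
It fails at once if the scale is shoved more than 25 mm (distance of scale from where it was at the start of the episode above 0.025 m).
It fails at once if the dish slides off the middle of the plate by more than 30 mm (horizontal distance between dish and scale_plate above 0.03 m).
It fails at once if a bystander (stamp, marker, cup, ties) is moved by more than 25 mm (distance of any of stamp, marker, cup, ties from where it was at the start of the episode above 0.025 m).
It also fails if it takes over 61 s, if anything falls off the work surface, if the arm or the gripper's body presses on something with over 40 N, if the wrist force passes 120 N, or if a joint passes its speed limit or range.

## Robot

A 7-joint arm with a two-finger parallel gripper is mounted at the origin on a cart in front of the work surface, level with it; the furniture and walls round the work are solid. World frame = base frame: x ahead of the robot, y to its left, z up, the work surface at z = 0. Lengths are in m, angles in rad, forces in N, time in s.
With the tool pointing down it reaches from about 0.425 to 0.875 m from the base axis. Payload 4.7 kg.
Tool frame: the origin (TCP) lies midway between the tips of the shut fingers; the grasp point (between the pads) lies 19 mm behind it; y points along the fingers, z is the direction in which the jaws open and shut, and the axes are right-handed (so a half turn about y gives the same grasp; the last joint's range is limited). The gripper opens to 87 mm and grips with 3 to 60 N. Pads are 19 mm wide; open, the fingers measure 117 mm over their backs; the gripper's body (75 mm by 190 mm) begins 51 mm behind the grasp point.
Start: joints at [1.117, 0.321, -0.07, 1.45, 0.023, 1.371, -0.057], TCP at [0.293, -0.58, 0.223] pointing down, gripper open.
Joint ranges: [-2.86, 2.86], [-0.3, 2.09], [-1.38, 1.24], [0.06, 2.45], [-1.56, 4.7], [0.09, 2.05], [-2.69, 2.69]. Speed limits (rad/s): [2.57, 2.57, 3.14, 3.14, 3.14, 3.14, 3.14].

## Interface

Orientations are given as a rotation vector (axis times angle).
In Python, from bench import ctrl gives the robot as it stands.
- The arm moves only by the tool play_rows, never from a script. Its arguments are lists of equal length, an entry for each row: "translation": the shift along the tool's x, y, z in mm, a list of three; "turn": the turn, a rotation vector about the tool's x, y, z in rad, a list of three; "fingers": the opening, from -1 (shut) to 1 (fully open), so that 0 is half open. In form: {"translation": [[dx, dy, dz], ...], "turn": [[wx, wy, wz], ...], "fingers": [fingers, ...]}. A call has exactly 10 rows; each row shifts and turns the commanded pose from where the row before left it, along the tool's axes as they then stand; what a row does not reach is not made up. A row lasts 1/12 s, in which the tool goes at most 41.7 mm and 7.16 degrees, less where a joint would pass 70% of its speed; a pose out of reach is approached as far as the arm can. A call with a gripper value outside its range is refused whole. The fingers move at their own pace and stop on an object; "grip_force" is the grip in N (left out, the last holds). Time passes only in rows, so rows that do not move let the fingers close, or fill a call up. It gives the time, the measured TCP pose, the force and the opening at its end, in the units of the state.
- ctrl.get_state(): the state, without advancing time (a new reading comes with each control period).
- ctrl.get_image(name): name is "side" or "top" or "wrist"; returns the picture (420x560x3 uint8, blue, green, red); there is no depth.
- ctrl.camera_info(name): a dict with "camera_matrix" (3x3 intrinsics, pixels), "k1" (the pictures are not rectified: a ray, as slopes to the right and down, at radius r is drawn at 1 + k1 r^2 times it, then the intrinsics apply), "R" (3x3) and "t" (3): a world point X has camera coordinates R X + t. Camera axes: x right, y down, z forward; pixel columns grow to the right and rows downward; lengths in m; the calibration is good to about 2 mm. A picture is of the moment at which its call begins: read the wrist's pose just before it. camera_info takes no time and is no camera call; for the wrist camera it gives the pose at the moment of the call.
- ctrl.close_job(): hands the job in, once; it reports no verdict.
The state is a dict: "time": time; "joint_positions": joint angles; "qd": joint speeds; "joint_torque": joint torques, N m; "position": TCP position; "tool_rot": TCP orientation; "ft_force": force on the tool from outside, world axes, zero at the start; "torque": the same for the moment, N m; "grip_width": opening from 0.0 (shut) to 1.0 (fully open).
Only numpy, scipy, OpenCV 4.12 (cv2) and the standard library are available. Lean on these libraries where they do the work, as an engineer would, in place of code of your own. Each camera call takes 0.05 s, during which the arm holds its last target.

## Working session

There is one attempt and no reset: what is moved stays moved. The work goes in short steps, Python scripts to look and compute and a tool call to move; the robot and the scene stay as the last step left them, time stands still between calls to the robot, and variables do not carry over. Pictures are saved under pics/ and viewed, and the job is handed in when it is done.

Besides the shell and the picture viewer there is one more tool, called in YAML: its name, and indented under it one key for each argument. play_rows: Moves the arm, as the interface text tells. Its arguments: {"type":"object","properties":{"translation":{"type":"array"},"turn":{"type":"array"},"fingers":{"type":"array"},"grip_force":{"type":"number"}},"required":["translation","turn","fingers"]}

```bash
ls; mkdir -p pics
python3 - <<'E'
from bench import ctrl
import cv2
s=ctrl.get_state()
for k,v in s.items(): print(k,v)
for n in ["side","top","wrist"]:
    ci=ctrl.camera_info(n); print(n,ci)
    cv2.imwrite(f"pics/{n}0.png",ctrl.get_image(n))
E
```

```text
pics
time 0.0
joint_positions [ 1.11711071  0.32184229 -0.07009399  1.45167529  0.02259039  1.37075878
 -0.05692642]
qd [0.00052918 0.00139324 0.00059201 0.00047802 0.00040509 0.00068459
 0.0007239 ]
joint_torque [ 1.97641348e-04 -4.91286671e+01 -4.03918996e-01 -3.12523556e+01
 -6.40179170e-02  4.38633654e-02  1.53551978e-04]
position [ 0.292812   -0.57970431  0.22144889]
tool_rot [-0.46779473  1.96302149 -1.95934476]
ft_force [-0.26826995  0.51158176 -0.29775898]
torque [ 0.02580489 -0.00098816  0.0175825 ]
grip_width 1.00178022014815
side {'camera_matrix': array([[399.41007339,   0.        , 282.49849377],
       [  0.        , 399.41007339, 212.1848755 ],
       [  0.        ,   0.        ,   1.        ]]), 'k1': 0.041061873318677444, 'R': array([[-0.96771138, -0.25196886,  0.00680964],
       [-0.16819428,  0.62537367, -0.76198324],
       [ 0.18773748, -0.7385252 , -0.64756094]]), 't': array([0.56439212, 0.18505163, 0.87297833])}
top {'camera_matrix': array([[496.51274531,   0.        , 286.18979647],
       [  0.        , 496.51274531, 211.2315006 ],
       [  0.        ,   0.        ,   1.        ]]), 'k1': 0.02506872279380598, 'R': array([[ 0.0085975 , -0.99994736,  0.00560089],
       [-0.99489968, -0.00911677, -0.1004565 ],
       [ 0.10050227, -0.00470865, -0.99492569]]), 't': array([-0.06777586,  0.58895353,  1.53255546])}
wrist {'camera_matrix': array([[373.9913941 ,   0.        , 275.8957772 ],
       [  0.        , 373.9913941 , 212.39719128],
       [  0.        ,   0.        ,   1.        ]]), 'k1': 0.03332070264407929, 'R': array([[ 0.45080549, -0.89262101, -0.00146434],
       [-0.85899251, -0.43426678,  0.27119039],
       [-0.24270615, -0.12099625, -0.96252461]]), 't': array([-0.64882937, -0.03284386,  0.39201673])}
```

View pics/top0.png

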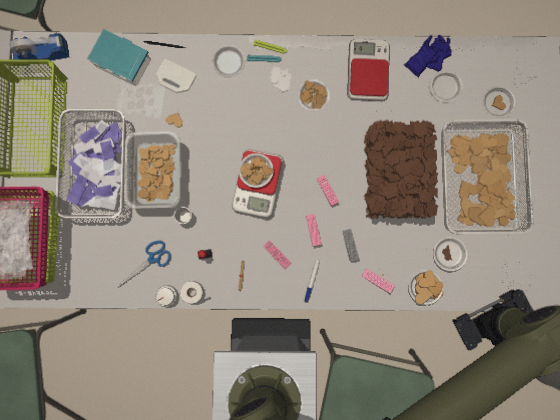

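View pics/side0.png

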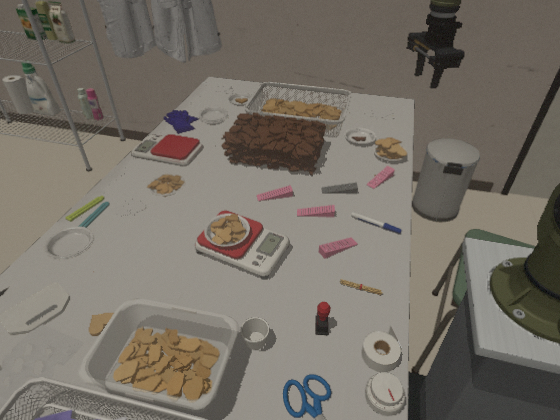

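View pics/wrist0.png

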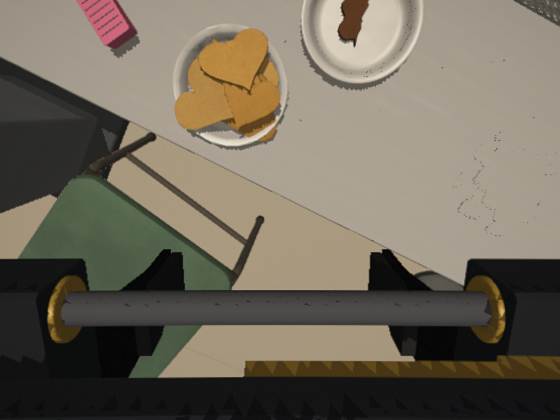

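```bash
cat > h.py <<'E'
import numpy as np, cv2
from bench import ctrl
from scipy.spatial.transform import Rotation as Ro
def und(ci,uv):
    K=ci["camera_matrix"]; k=ci["k1"]
    return cv2.undistortPoints(np.array(uv,float).reshape(-1,1,2),K,np.array([k,0,0,0,0.])).reshape(-1,2)
def plane(ci,uv,z):
    n=und(ci,uv); R=ci["R"];t=ci["t"]; C=-R.T@t
    d=np.c_[n,np.ones(len(n))]@R
    s=(z-C[2])/d[:,2]
    return C+s[:,None]*d
def proj(ci,X):
    X=np.array(X,float).reshape(-1,3)
    return cv2.projectPoints(X,cv2.Rodrigues(ci["R"])[0],ci["t"],ci["camera_matrix"],np.array([ci["k1"],0,0,0,0.]))[0].reshape(-1,2)
def tri(c1,uv1,c2,uv2):
    P=lambda c:np.c_[c["R"],c["t"]]
    X=cv2.triangulatePoints(P(c1),P(c2),und(c1,uv1).T,und(c2,uv2).T); return (X[:3]/X[3]).T
E
python3 - <<'E'
import cv2
a=cv2.imread('pics/top0.png')[140:310,220:420]; cv2.imwrite('pics/topc.png',cv2.resize(a,None,fx=3.5,fy=3.5,interpolation=cv2.INTER_CUBIC))
a=cv2.imread('pics/side0.png')[170:300,180:420]; cv2.imwrite('pics/sidec.png',cv2.resize(a,None,fx=3.3,fy=3.3,interpolation=cv2.INTER_CUBIC))
E
```

```text
(no output)
```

View pics/topc.png

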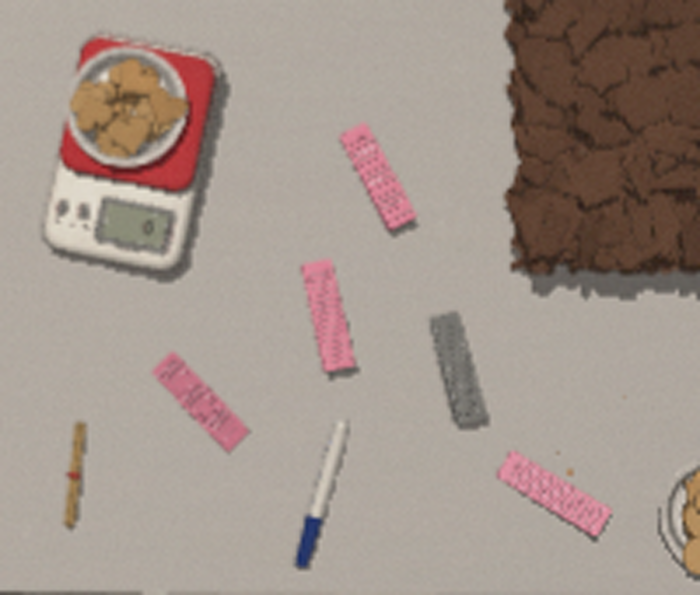

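View pics/sidec.png

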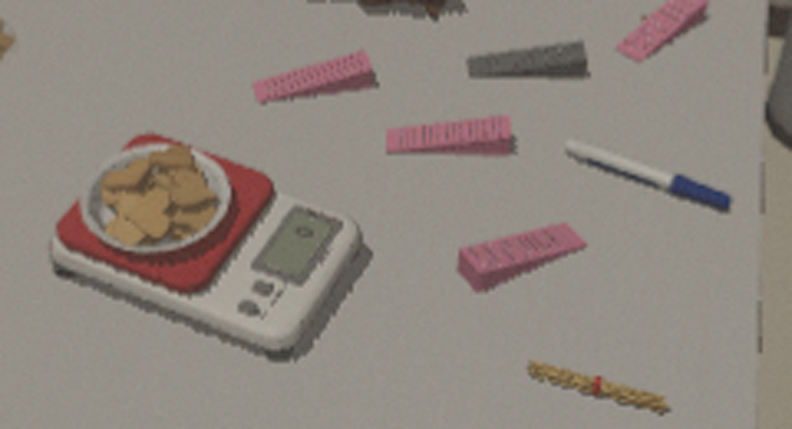

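Run:
```python
from h import *
s=ctrl.get_state(); R=Ro.from_rotvec(s["tool_rot"]).as_matrix(); print(R.round(3))
ci=ctrl.camera_info("wrist"); C=-ci["R"].T@ci["t"]; print("cam in tool mm",R.T@(C-s["position"])*1e3); print("cam rot in tool",(ci["R"]@R).round(3))
tc=ctrl.camera_info("top")
f=lambda u,v:(220+u/3.5,140+v/3.5)
print("wedge thin/thick", plane(tc,[f(445,318)],0.002),plane(tc,[f(475,420)],.015))
print("scale base front-left,front-right,rearright",plane(tc,[f(43,240),f(185,270),f(217,60)],.03))
im=cv2.imread('pics/top0.png')
hsv=cv2.cvtColor(im,cv2.COLOR_BGR2HSV)
m=((hsv[...,2]<125)&(hsv[...,1]<60)).astype(np.uint8); mm=m*0; mm[222:268,336:366]=m[222:268,336:366]
c=max(cv2.findContours(mm,0,1)[0],key=cv2.contourArea); r=cv2.minAreaRect(c); print(r, plane(tc,cv2.boxPoints(r),.01).round(3))
```

```text
[[-0.893 -0.001  0.451]
 [-0.451  0.001 -0.893]
 [ 0.    -1.    -0.001]]
cam in tool mm [ -74.65485874 -163.71337163   -0.37732903]
cam rot in tool [[ 0.    -0.     1.   ]
 [ 0.963 -0.271 -0.   ]
 [ 0.271  0.963  0.   ]]
wedge thin/thick [[ 0.53118083 -0.25772879  0.002     ]] [[ 0.43884638 -0.28264303  0.015     ]]
scale base front-left,front-right,rearright [[ 0.5963721   0.10706924  0.03      ]
 [ 0.5704649  -0.0208115   0.03      ]
 [ 0.76228227 -0.04773172  0.03      ]]
((350.0392150878906, 246.13436889648438), (33.23999786376953, 9.199999809265137), 73.73979187011719) [[ 0.529 -0.237  0.01 ]
 [ 0.537 -0.265  0.01 ]
 [ 0.436 -0.294  0.01 ]
 [ 0.428 -0.266  0.01 ]]
```

play_rows:
  translation:
    - [-27,0,-20]
    - [-27,0,-20]
    - [-27,0,-20]
    - [-27,0,-20]
    - [-27,0,-20]
    - [-27,5,-20]
    - [-27,5,-20]
    - [-27,5,-20]
    - [-27,5,-20]
    - [-27,5,-20]
  turn:
    - [0,0,0]
    - [0,0,0]
    - [0,0,0]
    - [0,0,0]
    - [0,0,0]
    - [0,0,0]
    - [0,0,0]
    - [0,0,0]
    - [0,0.1,0]
    - [0,0.1,0]
  fingers: [1,1,1,1,1,1,1,1,1,1]

```text
time: 0.98
position: [0.4467, -0.2799, 0.1972]
tool_rot: [-0.276, 2.081, -2.081]
ft_force: [1.3, 0.2, 0.4]
grip_width: 1.001
```

Run:
```python
from h import *
import pickle
s=ctrl.get_state(); ci=ctrl.camera_info("wrist"); im=ctrl.get_image("wrist")
cv2.imwrite('pics/w1.png',im); pickle.dump((s,ci),open('w1.pkl','wb'))
print(s["position"],Ro.from_rotvec(s["tool_rot"]).as_matrix().round(3), abs(s['qd']).max())
```

```text
[ 0.44674612 -0.27988654  0.1972379 ] [[-0.966 -0.001  0.26 ]
 [-0.26  -0.    -0.966]
 [ 0.001 -1.     0.   ]] 1.9895961569375344
```

View pics/w1.png

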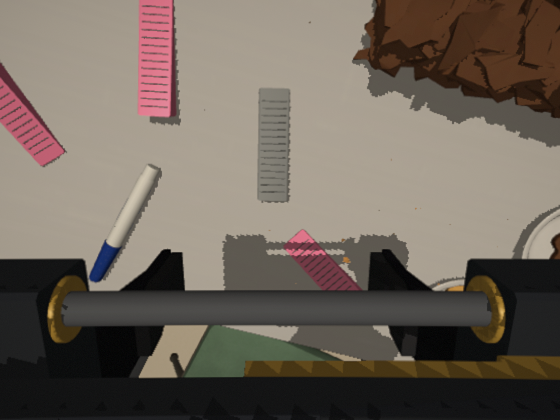

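Run:
```python
from h import *
import pickle
for i in range(3): im=ctrl.get_image("wrist")
s=ctrl.get_state(); ci=ctrl.camera_info("wrist"); im=ctrl.get_image("wrist")
cv2.imwrite('pics/w2.png',im); pickle.dump((s,ci),open('w2.pkl','wb'))
print(s["position"],Ro.from_rotvec(s["tool_rot"]).as_matrix().round(3), abs(s['qd']).max(),s["ft_force"])
cv2.imwrite('pics/w2c.png',cv2.resize(im[60:230,200:340],None,fx=3.5,fy=3.5,interpolation=cv2.INTER_CUBIC))
```

```text
[ 0.44701963 -0.28075111  0.19732557] [[-0.963 -0.001  0.268]
 [-0.268 -0.    -0.963]
 [ 0.001 -1.     0.   ]] 0.044110608288436326 [-0.72688979 -0.00427582 -0.23289223]
```

View pics/w2c.png

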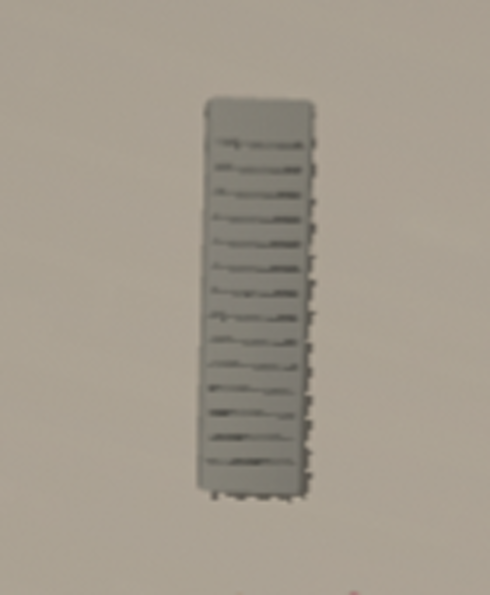

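Run:
```python
from h import *
import pickle
s,ci=pickle.load(open('w2.pkl','rb'))
f=lambda u,v:(200+(u+.5)/3.5-.5,60+(v+.5)/3.5-.5)
for za,zb in ((.002,.022),(.022,.002)):
    a=plane(ci,[f(206,99),f(313,101)],za); b=plane(ci,[f(198,488),f(302,493)],zb)
    A=a.mean(0);B=b.mean(0); d=A-B
    print(A,B,"len",np.linalg.norm(d[:2]),"w",np.linalg.norm(a[1]-a[0]),np.linalg.norm(b[1]-b[0]),"yaw",np.degrees(np.arctan2(d[1],d[0])))
    R=Ro.from_rotvec(s["tool_rot"]).as_matrix()
    print("tool yaw",np.degrees(np.arctan2(-R[1,0],-R[0,0])), "A,B in tool",R.T@(A-s["position"])*1e3,R.T@(B-s["position"])*1e3)
im=cv2.imread('pics/side0.png')[175:215,310:400]; cv2.imwrite('pics/sidew.png',cv2.resize(im,None,fx=8,fy=8,interpolation=cv2.INTER_CUBIC))
```

```text
[ 0.53366158 -0.25427953  0.002     ] [ 0.4372058 -0.2784129  0.022    ] len 0.099429059596126 w 0.02778575226232015 0.027746592923262824 yaw 14.047101090868328
tool yaw 15.54368800412641 A,B in tool [-90.71509415 195.25663983  -2.29499707] [  8.69520516 175.33198948  -4.89087687]
[ 0.53283553 -0.25461346  0.022     ] [ 0.43238936 -0.27948323  0.002     ] len 0.10347917225230058 w 0.02623763806118378 0.029383740841741033 yaw 13.906376380866867
tool yaw 15.54368800412641 A,B in tool [-89.8145844  175.2573226   -2.19369666] [ 13.60712424 195.33571233  -5.15132053]
```

View pics/sidew.png

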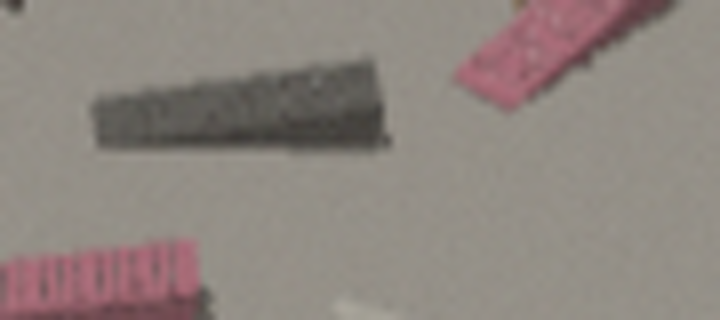

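play_rows:
  translation:
    - [-2.5,10,-4.5]
    - [0,25,0]
    - [0,25,0]
    - [0,25,0]
    - [0,25,0]
    - [0,25,0]
    - [0,25,0]
    - [0,15,0]
    - [0,10,0]
    - [0,0,0]
  turn:
    - [0,0.026,0]
    - [0,0,0]
    - [0,0,0]
    - [0,0,0]
    - [0,0,0]
    - [0,0,0]
    - [0,0,0]
    - [0,0,0]
    - [0,0,0]
    - [0,0,0]
  fingers: [0.2,0.2,0.2,0.2,0.2,0.2,0.2,0.2,0.2,0.2]
  grip_force: 30

```text
time: 2.07
position: [0.4457, -0.2773, 0.0104]
tool_rot: [-0.256, 2.098, -2.093]
ft_force: [-0.4, 0.4, 0.3]
grip_width: 0.602
```

Run:
```python
from h import *
im=ctrl.get_image("wrist"); cv2.imwrite('pics/w3.png',im)
s=ctrl.get_state(); print(s["position"],s["ft_force"],s["grip_width"]); R=Ro.from_rotvec(s["tool_rot"]).as_matrix(); print(R.round(4))
print("B in tool",R.T@(np.array([.4372,-.2784,.022])-s["position"])*1e3, np.degrees(np.arctan2(-R[1,0],-R[0,0])))
```

```text
[ 0.44692776 -0.27753397  0.0119194 ] [0.87624296 0.5284768  0.03008499] 0.6013080092321762
[[-9.713e-01 -1.600e-03  2.378e-01]
 [-2.378e-01  6.000e-04 -9.713e-01]
 [ 1.400e-03 -1.000e+00 -1.000e-03]]
B in tool [  9.66910678 -10.06537948  -1.48132477] 13.75442761225619
```

View pics/w3.png

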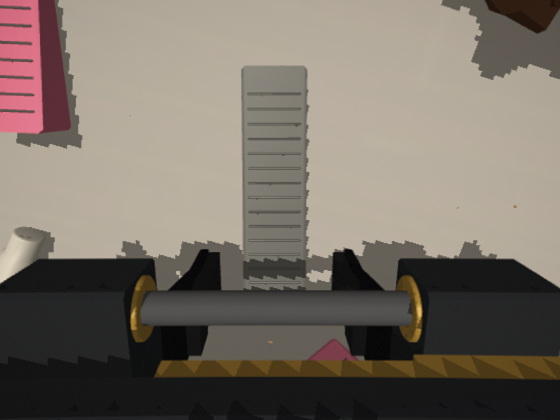

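play_rows:
  translation:
    - [0,4,0]
    - [0,0,0]
    - [0,0,0]
    - [0,0,0]
    - [0,0,0]
    - [0,0,0]
    - [0,0,0]
    - [0,0,0]
    - [0,0,0]
    - [0,0,0]
  turn:
    - [0,0,0]
    - [0,0,0]
    - [0,0,0]
    - [0,0,0]
    - [0,0,0]
    - [0,0,0]
    - [0,0,0]
    - [0,0,0]
    - [0,0,0]
    - [0,0,0]
  fingers: [0.2,0.2,0.2,-1,-1,-1,-1,-1,-1,-1]
  grip_force: 30

```text
time: 2.95
position: [0.4481, -0.2766, 0.0087]
tool_rot: [-0.254, 2.093, -2.093]
ft_force: [-1.2, 0.3, 1.9]
grip_width: 0.32
```

play_rows:
  translation:
    - [0,0,0]
    - [0,0,0]
    - [0,4,0]
    - [0,0,0]
    - [0,0,0]
    - [0,0,0]
    - [0,0,0]
    - [0,0,0]
    - [0,0,0]
    - [0,0,0]
  turn:
    - [0,0,0]
    - [0,0,0]
    - [0,0,0]
    - [0,0,0]
    - [0,0,0]
    - [0,0,0]
    - [0,0,0]
    - [0,0,0]
    - [0,0,0]
    - [0,0,0]
  fingers: [0,0,0,0,0,0,0,0,0,0]
  grip_force: 40

```text
time: 3.78
position: [0.4481, -0.2766, 0.0046]
tool_rot: [-0.254, 2.093, -2.093]
ft_force: [0.6, -0.2, -0.3]
grip_width: 0.5
```

play_rows:
  translation:
    - [0,0,0]
    - [0,0,0]
    - [0,0,0]
    - [0,0,0]
    - [0,0,0]
    - [0,0,0]
    - [0,0,0]
    - [0,0,0]
    - [0,0,0]
    - [0,0,0]
  turn:
    - [0,0,0]
    - [0,0,0]
    - [0,0,0]
    - [0,0,0]
    - [0,0,0]
    - [0,0,0]
    - [0,0,0]
    - [0,0,0]
    - [0,0,0]
    - [0,0,0]
  fingers: [-1,-1,-1,-1,-1,-1,-1,-1,-1,-1]
  grip_force: 40

```text
time: 4.62
position: [0.448, -0.2766, 0.0046]
tool_rot: [-0.254, 2.093, -2.093]
ft_force: [-0.5, -0.6, 1.2]
grip_width: 0.314
```

play_rows:
  translation:
    - [0,-35,0]
    - [0,-35,0]
    - [-8,-15,-36]
    - [-8,-15,-36]
    - [-8,-15,-36]
    - [-8,-15,-36]
    - [-8,-15,-36]
    - [-8,-15,-36]
    - [-8,-15,-36]
    - [-8,-15,-36]
  turn:
    - [0,0,0]
    - [0,0,0]
    - [0,0,0]
    - [0,0,0]
    - [0,0,0]
    - [0,0,0]
    - [0,0,0]
    - [0,0,0]
    - [0,0,0]
    - [0,0,0]
  fingers: [-1,-1,-1,-1,-1,-1,-1,-1,-1,-1]

```text
time: 5.45
position: [0.4405, 0.0201, 0.1952]
tool_rot: [-0.254, 2.092, -2.094]
ft_force: [0.7, -0.6, -0.2]
grip_width: 0.314
```

play_rows:
  translation:
    - [-8,-10,-36]
    - [-4,-10,-36]
    - [0,0,0]
    - [0,0,0]
    - [0,0,0]
    - [0,0,0]
    - [0,0,0]
    - [0,0,0]
    - [0,0,0]
    - [0,0,0]
  turn:
    - [0,0,0]
    - [0,0,0]
    - [0,0.105,0]
    - [0,0.105,0]
    - [0,0.105,0]
    - [0,0.1,0]
    - [0,0,0]
    - [0,0,0]
    - [0,0,0]
    - [0,0,0]
  fingers: [-1,-1,-1,-1,-1,-1,-1,-1,-1,-1]

```text
time: 6.28
position: [0.4355, 0.0911, 0.2145]
tool_rot: [-0.183, -2.132, 2.132]
ft_force: [-0.1, 0.1, -0.2]
grip_width: 0.316
```

Run:
```python
from h import *
import pickle
s=ctrl.get_state(); ci=ctrl.camera_info("wrist"); im=ctrl.get_image("wrist")
cv2.imwrite('pics/w4.png',im); pickle.dump((s,ci),open('w4.pkl','wb'))
R=Ro.from_rotvec(s["tool_rot"]).as_matrix()
print(s["position"],R.round(3), abs(s['qd']).max(),s["ft_force"],np.degrees(np.arctan2(-R[1,0],-R[0,0])),s["grip_width"])
```

```text
[0.43554025 0.09108375 0.21445844] [[-0.985 -0.    -0.171]
 [ 0.171 -0.    -0.985]
 [ 0.    -1.     0.   ]] 0.009820397717629237 [-0.13451401  0.05961816 -0.19129576] -9.829253333914476 0.3156714341462082
```

View pics/w4.png

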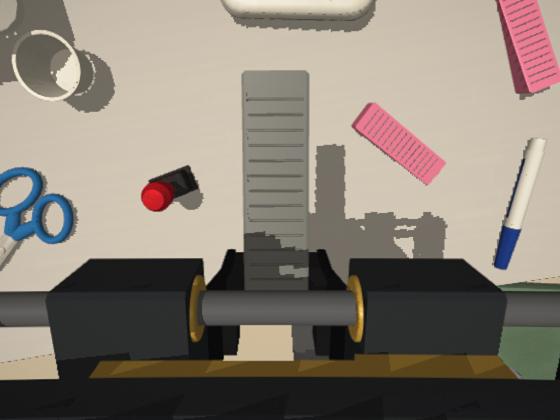

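play_rows:
  translation:
    - [-20,-30,0]
    - [-30,-30,0]
    - [-30,-30,0]
    - [0,0,0]
    - [0,0,0]
    - [0,0,0]
    - [0,0,0]
    - [0,0,0]
    - [0,0,0]
    - [0,0,0]
  turn:
    - [0,0,0]
    - [0,0,0]
    - [0,0,0]
    - [0,0,0]
    - [0,0,0]
    - [0,0,0]
    - [0,0,0]
    - [0,0,0]
    - [0,0,0]
    - [0,0,0]
  fingers: [-1,-1,-1,-1,-1,-1,-1,-1,-1,-1]

```text
time: 7.17
position: [0.5127, 0.0776, 0.3031]
tool_rot: [-0.184, -2.13, 2.132]
ft_force: [-0.9, -0.4, -1.0]
grip_width: 0.316
```

Run:
```python
from h import *
import pickle
s=ctrl.get_state(); ci=ctrl.camera_info("wrist"); im=ctrl.get_image("wrist")
cv2.imwrite('pics/w5.png',im); pickle.dump((s,ci),open('w5.pkl','wb'))
R=Ro.from_rotvec(s["tool_rot"]).as_matrix()
print(s["position"],R.round(3), abs(s['qd']).max(),s["ft_force"],np.degrees(np.arctan2(-R[1,0],-R[0,0])),s["grip_width"])
cv2.imwrite('pics/w5c.png',cv2.resize(im[0:140,170:410],None,fx=3.3,fy=3.3,interpolation=cv2.INTER_CUBIC))
```

```text
[0.51269487 0.07760971 0.30313575] [[-0.985 -0.    -0.172]
 [ 0.172 -0.001 -0.985]
 [ 0.    -1.     0.001]] 0.0086438536745498 [-0.86173932 -0.41135358 -1.03475121] -9.903102866314729 0.31631112767633623
```

View pics/w5.png

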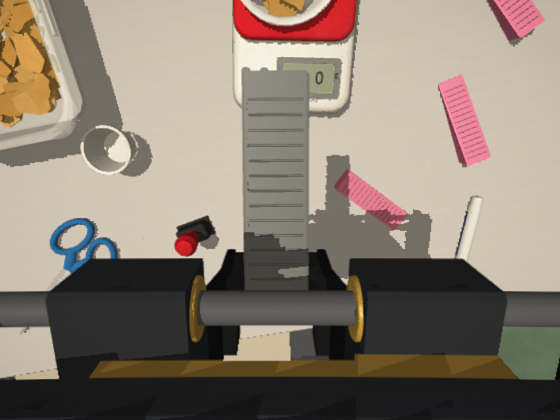

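View pics/w5c.png

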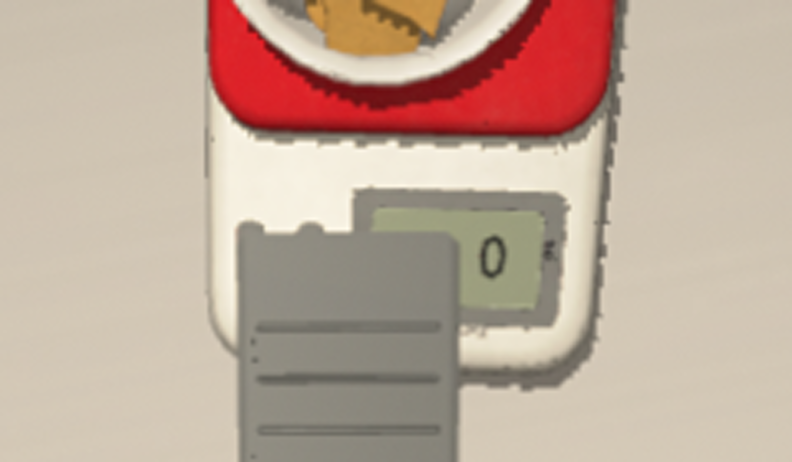

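Run:
```python
from h import *
import pickle
s,ci=pickle.load(open('w5.pkl','rb'))
f=lambda u,v:(170+(u+.5)/3.3-.5,(v+.5)/3.3-.5)
R=Ro.from_rotvec(s["tool_rot"]).as_matrix()
g=lambda name,pts,z:[print(name,p.round(4),"tool mm",(R.T@(p-s["position"])*1e3).round(1)) for p in plane(ci,[f(*q) for q in pts],z)]
g("left",[(208,120),(208,300)],.026)
g("right",[(613,120),(597,320)],.034)
g("front",[(465,371),(530,371)],.028)
g("plate left/right",[(212,70),(612,70)],.045)
g("plate front",[(270,132),(560,132)],.044)
g("disp top",[(360,192),(560,198)],.038)
# bystanders
for n,q,z in [("stamp foot",(198,232),0),("stampfoot2",(213,225),0),("cup",(105,150),.04),("cup r",(132,150),.03)]:
    p=plane(ci,[q],z)[0]; print(n,p.round(3),(R.T@(p-s["position"])*1e3).round(0))
top=cv2.imread('pics/top0.png'); tc=ctrl.camera_info("top")
print("ties",plane(tc,[(242.5,261),(239.8,290)],.01))
print("wedge tip predicted px",proj(ci,[s["position"]+R@np.array([-.090,0.002,0])]))
```

```text
left [0.6654 0.0983 0.026 ] tool mm [-147.   277.1  -46.9]
left [0.6113 0.1097 0.026 ] tool mm [-91.7 277.1 -48.8]
right [ 0.6416 -0.0297  0.034 ] tool mm [-145.5  269.2   83.3]
right [ 0.5822 -0.0178  0.034 ] tool mm [-85.  269.2  81.8]
front [0.5735 0.0274 0.028 ] tool mm [-68.6 275.1  38.7]
front [0.5697 0.0055 0.028 ] tool mm [-68.6 275.2  61. ]
plate left/right [0.6754 0.0928 0.045 ] tool mm [-157.8  258.1  -43.2]
plate left/right [ 0.6541 -0.0285  0.045 ] tool mm [-157.6  258.2   80. ]
plate front [0.6556 0.0785 0.044 ] tool mm [-140.7  259.1  -25.7]
plate front [ 0.6399 -0.0108  0.044 ] tool mm [-140.6  259.2   65. ]
disp top [0.6344 0.0535 0.038 ] tool mm [-124.1  265.1    2.5]
disp top [ 0.6214 -0.0096  0.038 ] tool mm [-122.2  265.2   66.9]
stamp foot [0.448 0.193 0.   ] [  84.  303. -103.]
stampfoot2 [0.454 0.172 0.   ] [ 74. 303. -83.]
cup [0.572 0.262 0.04 ] [ -27.  263. -193.]
cup r [0.567 0.237 0.03 ] [ -26.  273. -166.]
ties [[0.43260985 0.07371643 0.01      ]
 [0.3422217  0.08054038 0.01      ]]
wedge tip predicted px [[277.27694963  67.20316902]]
```

play_rows:
  translation:
    - [0,0,0]
    - [15,15,-4]
    - [16,20,-4]
    - [0,38,0]
    - [0,38,0]
    - [0,38,0]
    - [0,38,0]
    - [0,38,0]
    - [0,35,0]
    - [0,20,0]
  turn:
    - [0,0.03,0]
    - [0,0,0]
    - [0,0,0]
    - [0,0,0]
    - [0,0,0]
    - [0,0,0]
    - [0,0,0]
    - [0,0,0]
    - [0,0,0]
    - [0,0,0]
  fingers: [-1,-1,-1,-1,-1,-1,-1,-1,-1,-1]

```text
time: 8.05
position: [0.4818, 0.091, 0.0198]
tool_rot: [-0.21, -2.111, 2.113]
ft_force: [-1.1, -0.4, -0.9]
grip_width: 0.317
```

```bash
cat > look.py <<'E'
import sys
from h import *
import pickle
n=sys.argv[1]
im2=ctrl.get_image("side")
s=ctrl.get_state(); ci=ctrl.camera_info("wrist"); im=ctrl.get_image("wrist")
pickle.dump((s,ci),open(f'{n}.pkl','wb'))
cv2.imwrite(f'pics/{n}w.png',im)
cv2.imwrite(f'pics/{n}s.png',cv2.resize(im2[190:310,170:350],None,fx=4.4,fy=4.4,interpolation=cv2.INTER_CUBIC))
R=Ro.from_rotvec(s["tool_rot"]).as_matrix()
print(s["position"],"down",R[:,1].round(4),abs(s['qd']).max(),s["ft_force"],np.degrees(np.arctan2(-R[1,0],-R[0,0])),s["grip_width"])
E
python3 look.py a1
```

```text
[0.47978516 0.09071729 0.01740254] down [-9.6e-03 -3.0e-04 -1.0e+00] 0.11979257496829934 [-1.51664755 -1.50589397 -2.25225959] -11.643379053844697 0.31962517528231366
```

View pics/a1w.png

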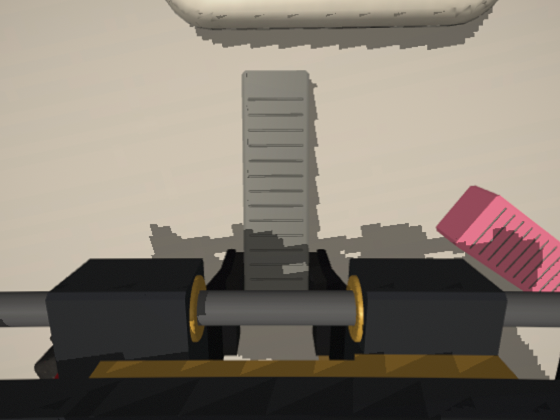

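View pics/a1s.png

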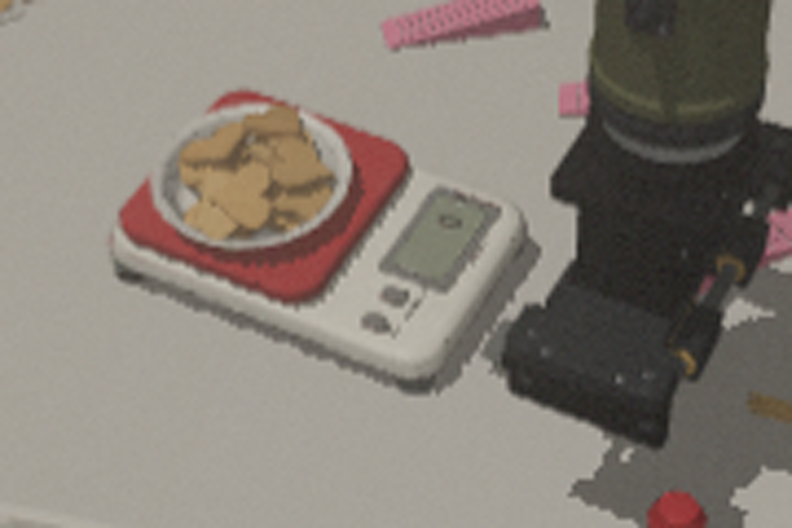

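play_rows:
  translation:
    - [0,5,0]
    - [0,0,0]
    - [0,0,0]
    - [0,0,0]
    - [0,0,0]
    - [0,0,0]
    - [0,0,0]
    - [0,0,0]
    - [0,0,0]
    - [0,0,0]
  turn:
    - [0,0,0]
    - [0,0,0]
    - [0,0,0]
    - [0,0,0]
    - [0,0,0]
    - [0,0,0]
    - [0,0,0]
    - [0,0,0]
    - [0,0,0]
    - [0,0,0]
  fingers: [-1,-1,-1,-1,-1,-1,-1,-1,-1,-1]

```text
time: 8.98
position: [0.4846, 0.0916, 0.0185]
tool_rot: [-0.216, -2.114, 2.115]
ft_force: [0.4, 0.2, -0.1]
grip_width: 0.315
```

```bash
python3 look.py a2
```

```text
[0.48455288 0.09162272 0.01840718] down [-1.e-04 -1.e-04 -1.e+00] 0.0010726128787210093 [ 0.29365821  0.04511887 -0.9641271 ] -11.640177013983624 0.3149359650456541
```

View pics/a2w.png

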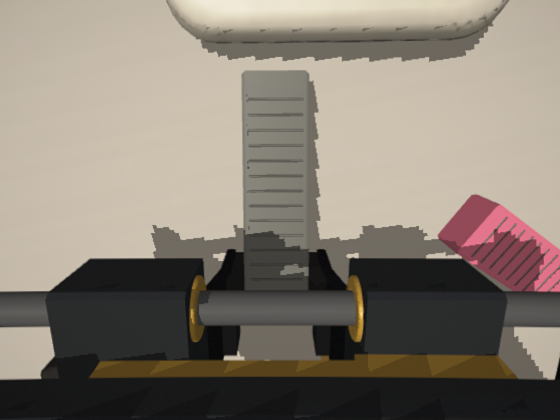

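play_rows:
  translation:
    - [0,5,0]
    - [0,5,0]
    - [0,3.5,0]
    - [0,0,0]
    - [0,0,0]
    - [0,0,0]
    - [0,0,0]
    - [0,0,0]
    - [0,0,0]
    - [0,0,0]
  turn:
    - [0,0,0]
    - [0,0,0]
    - [0,0,0]
    - [0,0,0]
    - [0,0,0]
    - [0,0,0]
    - [0,0,0]
    - [0,0,0]
    - [0,0,0]
    - [0,0,0]
  fingers: [-1,-1,-1,-1,-1,-1,-1,-1,-1,-1]

```text
time: 9.92
position: [0.4845, 0.0916, 0.0049]
tool_rot: [-0.215, -2.114, 2.115]
ft_force: [-0.8, 0.1, -1.2]
grip_width: 0.319
```

```bash
python3 look.py a3
```

```text
[0.48455116 0.09156228 0.00489281] down [-1.e-04 -1.e-04 -1.e+00] 0.002766232830282704 [ 0.11096515  0.12072964 -0.53704502] -11.643593712407961 0.31681932916261096
```

View pics/a3w.png

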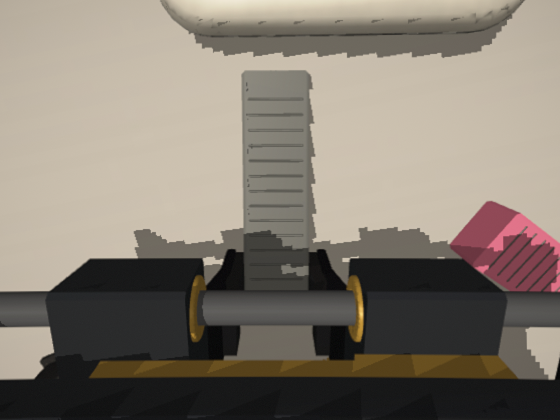

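View pics/a3s.png

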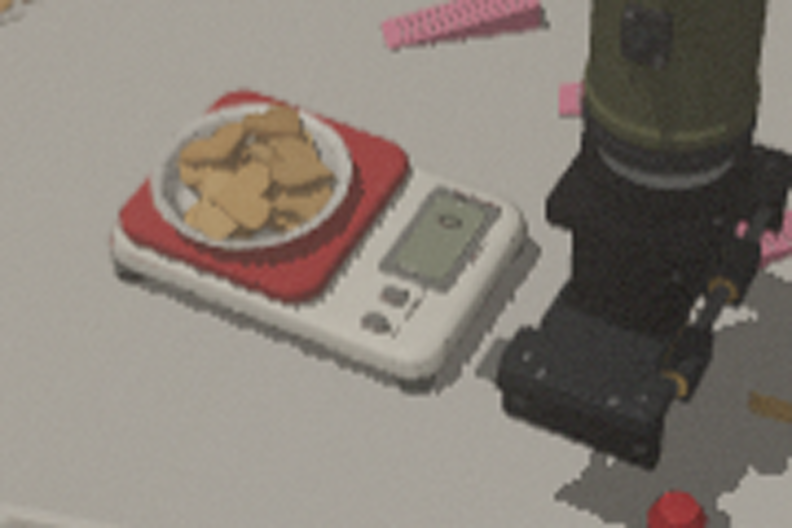

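Run:
```python
from h import *
import pickle
s,ci=pickle.load(open('a3.pkl','rb'))
R=Ro.from_rotvec(s["tool_rot"]).as_matrix()
for q,z in [((162,2),.022),((523,2),.032),((220,37),.015),((440,33),.022),((276,71),.002)]:
    print(q,(R.T@(plane(ci,[q],z)[0]-s["position"])*1e3).round(1))
```

```text
(162, 2) [-109.   -17.1  -40.2]
(523, 2) [-106.   -27.1   78.8]
(220, 37) [-99.3 -10.1 -21.5]
(440, 33) [-99.1 -17.1  57.6]
(276, 71) [-88.6   2.9  -0.5]
```

play_rows:
  translation:
    - [-4,0,0]
    - [-4,0,0]
    - [-4,0,0]
    - [-4,0,0]
    - [-4,0,0]
    - [-4,0,0]
    - [-4,0,0]
    - [-2,0,0]
    - [0,0,0]
    - [0,0,0]
  turn:
    - [0,0,0]
    - [0,0,0]
    - [0,0,0]
    - [0,0,0]
    - [0,0,0]
    - [0,0,0]
    - [0,0,0]
    - [0,0,0]
    - [0,0,0]
    - [0,0,0]
  fingers: [-1,-1,-1,-1,-1,-1,-1,-1,-1,-1]

```text
time: 10.85
position: [0.5139, 0.0856, 0.0049]
tool_rot: [-0.215, -2.114, 2.114]
ft_force: [-0.1, 0.4, -0.6]
grip_width: 0.311
```

```bash
python3 look.py a4
```

```text
[0.51378063 0.08565916 0.00485899] down [-4.e-04 -0.e+00 -1.e+00] 0.0047942242988097 [ 0.50963674 -0.11958941 -1.27357164] -11.63281439852385 0.3141143012332971
```

View pics/a4w.png

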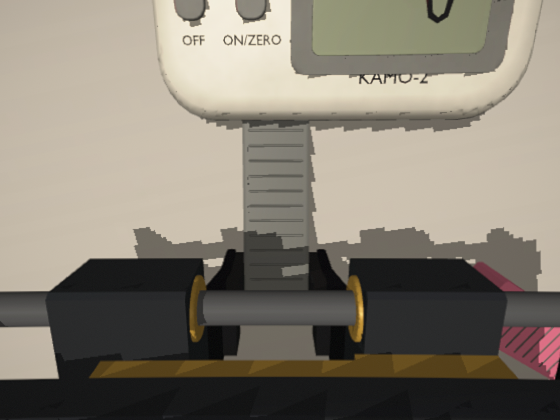

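View pics/a4s.png

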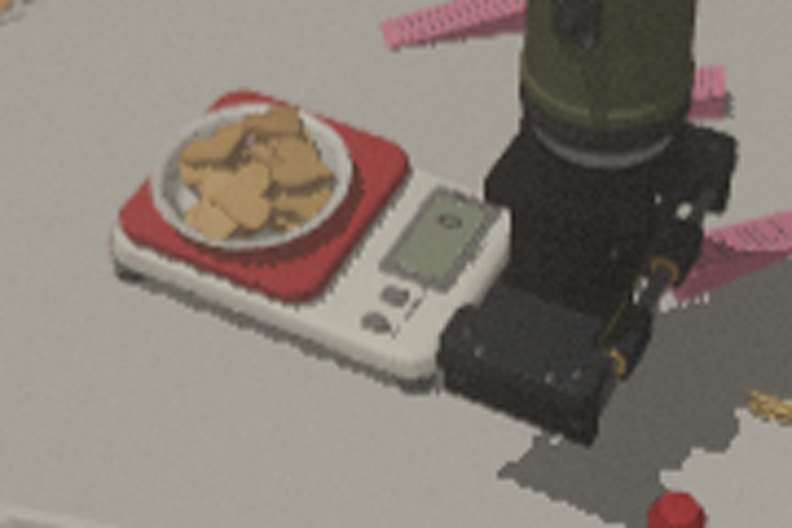

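play_rows:
  translation:
    - [-2,0,0]
    - [-2,0,0]
    - [-2,0,0]
    - [-2,0,0]
    - [-2,0,0]
    - [-2,0,0]
    - [-2,0,0]
    - [-2,0,0]
    - [-2,0,0]
    - [-2,0,0]
  turn:
    - [0,0,0]
    - [0,0,0]
    - [0,0,0]
    - [0,0,0]
    - [0,0,0]
    - [0,0,0]
    - [0,0,0]
    - [0,0,0]
    - [0,0,0]
    - [0,0,0]
  fingers: [-1,-1,-1,-1,-1,-1,-1,-1,-1,-1]

```text
time: 11.78
position: [0.5333, 0.0815, 0.0047]
tool_rot: [-0.215, -2.114, 2.115]
ft_force: [-2.2, 0.4, -1.1]
grip_width: 0.316
```

```bash
python3 look.py a5
```

```text
[0.53405191 0.08135095 0.004785  ] down [ 3.e-04  0.e+00 -1.e+00] 0.008388558556318182 [-1.247051    0.45836013 -1.31660423] -11.649754243714984 0.31622996674843545
```

View pics/a5w.png

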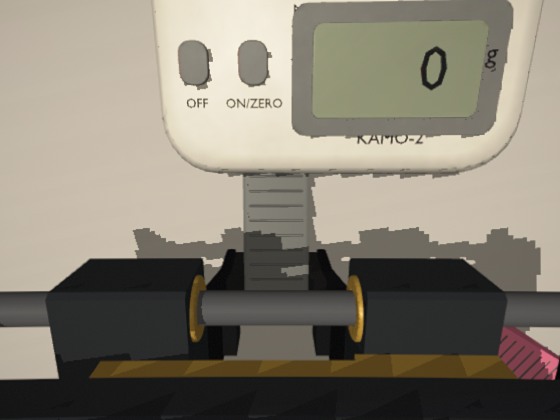

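View pics/a5s.png

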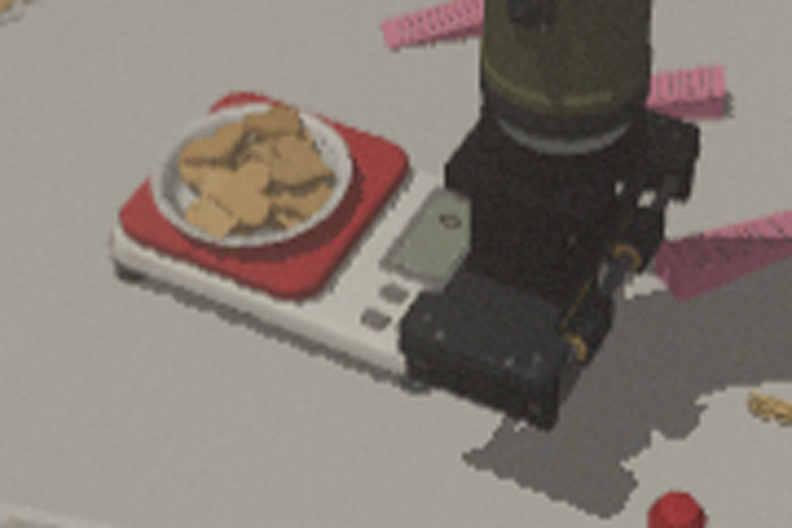

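play_rows:
  translation:
    - [-1,0,0]
    - [-1,0,0]
    - [-1,0,0]
    - [-1,0,0]
    - [-1,0,0]
    - [-1,0,0]
    - [-1,0,0]
    - [-1,0,0]
    - [-1,0,0]
    - [-1,0,0]
  turn:
    - [0,0,0]
    - [0,0,0]
    - [0,0,0]
    - [0,0,0]
    - [0,0,0]
    - [0,0,0]
    - [0,0,0]
    - [0,0,0]
    - [0,0,0]
    - [0,0,0]
  fingers: [-1,-1,-1,-1,-1,-1,-1,-1,-1,-1]

```text
time: 12.72
position: [0.5433, 0.0795, 0.0049]
tool_rot: [-0.215, -2.114, 2.114]
ft_force: [-3.5, -0.0, -1.7]
grip_width: 0.312
```

play_rows:
  translation:
    - [-1,0,0]
    - [-1,0,0]
    - [-1,0,0]
    - [-1,0,0]
    - [0,0,0]
    - [0,0,0]
    - [0,0,0]
    - [0,0,0]
    - [0,0,0]
    - [0,0,0]
  turn:
    - [0,0,0]
    - [0,0,0]
    - [0,0,0]
    - [0,0,0]
    - [0,0,0]
    - [0,0,0]
    - [0,0,0]
    - [0,0,0]
    - [0,0,0]
    - [0,0,0]
  fingers: [-1,-1,-1,-1,-1,-1,-1,-1,-1,-1]

```text
time: 13.55
position: [0.5463, 0.0789, 0.0046]
tool_rot: [-0.213, -2.113, 2.114]
ft_force: [-5.2, 1.4, -2.3]
grip_width: 0.319
```

```bash
python3 look.py a6
```

```text
[0.54630427 0.07888707 0.004618  ] down [-2.e-03 -1.e-04 -1.e+00] 0.002351995042626873 [-4.93263862  0.40621373 -1.99894458] -11.630972360502215 0.3169506839279294
```

View pics/a6w.png

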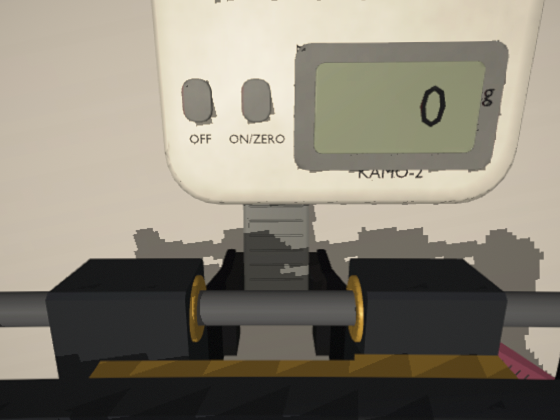

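View pics/a6s.png

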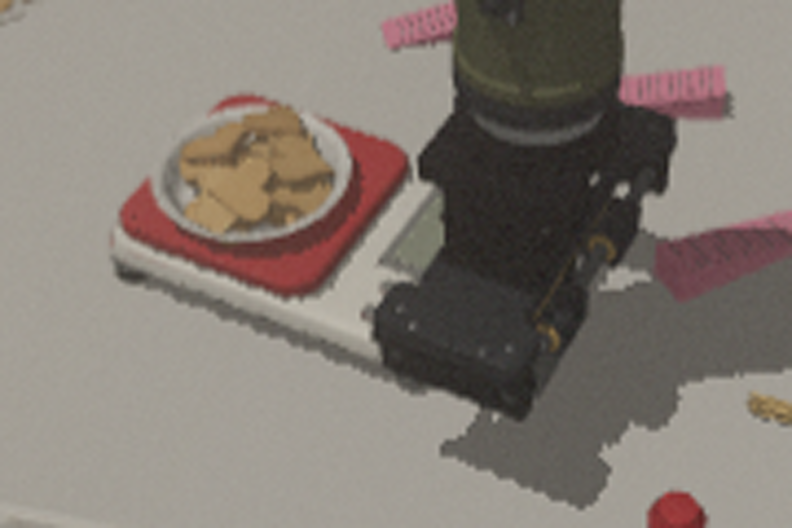

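play_rows:
  translation:
    - [-1,0,0]
    - [-1,0,0]
    - [0,0,0]
    - [0,0,0]
    - [0,0,0]
    - [0,0,0]
    - [0,0,0]
    - [0,0,0]
    - [0,0,0]
    - [0,0,0]
  turn:
    - [0,0,0]
    - [0,0,0]
    - [0,0,0]
    - [0,0,0]
    - [0,0,0]
    - [0,0,0]
    - [0,0,0]
    - [0,0,0]
    - [0,0,0]
    - [0,0,0]
  fingers: [-1,-1,-1,-1,-1,-1,-1,-1,-1,-1]

```text
time: 14.48
position: [0.5465, 0.0788, 0.0046]
tool_rot: [-0.209, -2.111, 2.113]
ft_force: [-9.3, 0.6, 3.2]
grip_width: 0.32
```

```bash
python3 look.py a7
```

```text
[0.54653641 0.0788428  0.00458339] down [-5.4e-03 -5.0e-04 -1.0e+00] 0.002945663974678055 [-9.10936923  0.1677664   3.09806863] -11.610648034168813 0.31684233974321147
```

View pics/a7s.png

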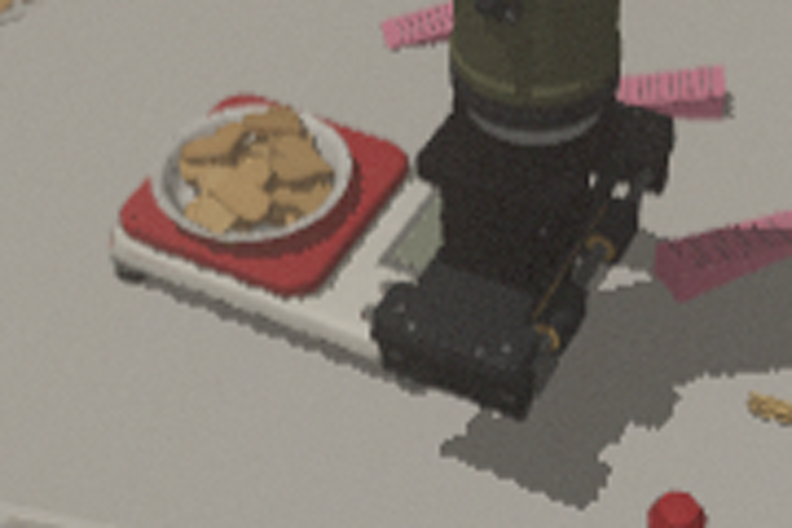

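play_rows:
  translation:
    - [0,0,0]
    - [0,0,0]
    - [0,0,0]
    - [0,0,0]
    - [0,0,0]
    - [0,0,0]
    - [0,0,0]
    - [0,0,0]
    - [0,0,0]
    - [0,0,0]
  turn:
    - [0,0,0]
    - [0,0,0]
    - [0,0,0]
    - [0,0,0]
    - [0,0,0]
    - [0,0,0]
    - [0,0,0]
    - [0,0,0]
    - [0,0,0]
    - [0,0,0]
  fingers: [0,0,0,0,0,0,0,0,0,0]

```text
time: 15.42
position: [0.5493, 0.0783, 0.0049]
tool_rot: [-0.216, -2.114, 2.115]
ft_force: [0.1, -1.1, -0.4]
grip_width: 0.504
```

```bash
python3 look.py a8
```

```text
[0.54921508 0.07826249 0.00489818] down [-1.e-04 -1.e-04 -1.e+00] 0.0023892066988852358 [ 0.08343674 -0.86025838  0.02819653] -11.642661699521698 0.5015567314028277
```

View pics/a8w.png

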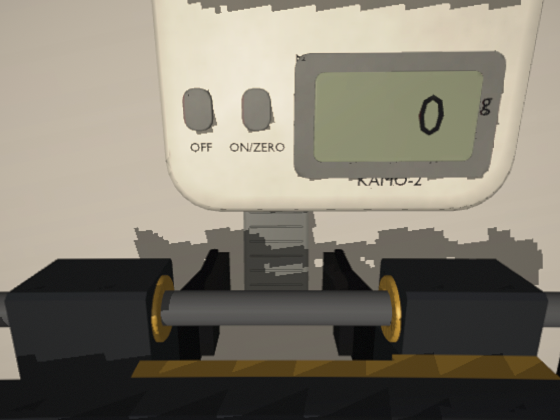

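play_rows:
  translation:
    - [0,-10,0]
    - [0,-25,0]
    - [0,-35,0]
    - [0,-35,0]
    - [0,-35,0]
    - [0,-35,0]
    - [0,-35,0]
    - [-10,-35,0]
    - [-25,-25,0]
    - [-30,-20,0]
  turn:
    - [0,0,0]
    - [0,0,0]
    - [0,0,0]
    - [0,0,0]
    - [0,0,0]
    - [0,0,0]
    - [0,0,0]
    - [0,0,0]
    - [0,0,0]
    - [0,0,0]
  fingers: [0,0,0,0,0,0,0,0,0,0]

```text
time: 16.35
position: [0.6133, 0.0661, 0.3001]
tool_rot: [-0.22, -2.117, 2.118]
ft_force: [1.6, 0.3, 0.6]
grip_width: 0.496
```

play_rows:
  translation:
    - [-30,0,0]
    - [-30,0,0]
    - [-30,0,0]
    - [0,0,0]
    - [0,0,0]
    - [0,0,0]
    - [0,0,0]
    - [0,0,0]
    - [0,0,0]
    - [0,0,0]
  turn:
    - [0,0,0]
    - [0,0,0]
    - [0,0,0]
    - [0,0,0]
    - [0,0,0]
    - [0,0,0]
    - [0,0,0]
    - [0,0,0]
    - [0,0,0]
    - [0,0,0]
  fingers: [0,0,0,0,0,0,0,0,0,0]

```text
time: 17.18
position: [0.7006, 0.0472, 0.2959]
tool_rot: [-0.216, -2.114, 2.116]
ft_force: [-1.5, 0.6, -0.1]
grip_width: 0.499
```

```bash
python3 look.py b1
```

```text
[0.70072588 0.04705788 0.29567452] down [ 9.e-04 -6.e-04 -1.e+00] 0.009734558044732956 [-0.97075317  1.1796822  -1.32530856] -11.634812799442493 0.5029845507979067
```

View pics/b1w.png

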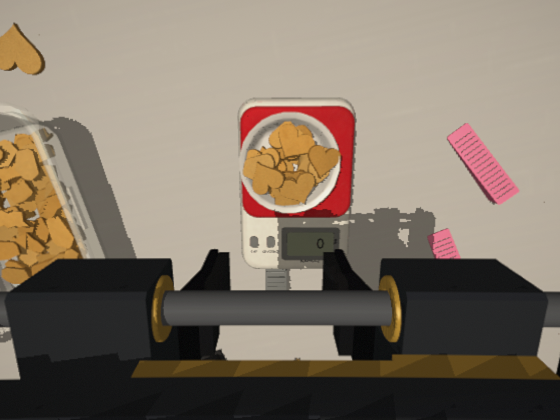

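View pics/b1s.png

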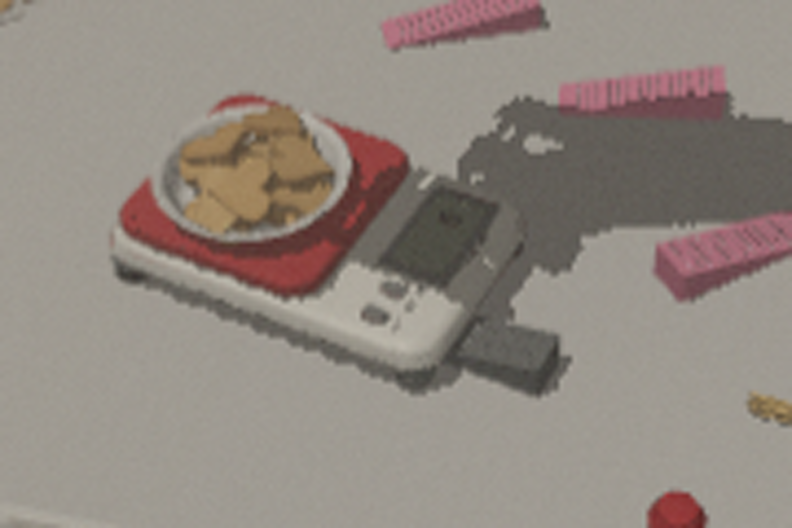

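play_rows:
  translation:
    - [0,20,-20]
    - [0,20,-20]
    - [0,20,-20]
    - [0,0,-10]
    - [0,0,0]
    - [0,0,0]
    - [0,0,0]
    - [0,0,0]
    - [0,0,0]
    - [0,0,0]
  turn:
    - [0,0,0]
    - [0,0,0]
    - [0,0,0]
    - [0,0,0]
    - [0,0,0]
    - [0,0,0]
    - [0,0,0]
    - [0,0,0]
    - [0,0,0]
    - [0,0,0]
  fingers: [0,0,0,0,0,0,0,0,0,0]

```text
time: 18.12
position: [0.7156, 0.1144, 0.2359]
tool_rot: [-0.219, -2.114, 2.115]
ft_force: [1.0, -0.0, -0.1]
grip_width: 0.5
```

```bash
python3 look.py b2
```

```text
[0.71544934 0.11467899 0.23560008] down [ 9.e-04 -3.e-04 -1.e+00] 0.004214745404958552 [ 0.05313468 -0.24865345 -0.14026165] -11.714721251157432 0.49868469625857853
```

play_rows:
  translation:
    - [0,0,30]
    - [0,0,35]
    - [0,0,35]
    - [0,0,30]
    - [0,0,20]
    - [0,0,0]
    - [0,0,0]
    - [0,0,0]
    - [0,0,0]
    - [0,0,0]
  turn:
    - [0,0,0]
    - [0,0,0]
    - [0,0,0]
    - [0,0,0]
    - [0,0,0]
    - [0,0,0]
    - [0,0,0]
    - [0,0,0]
    - [0,0,0]
    - [0,0,0]
  fingers: [0,0,0,0,0,0,0,0,0,0]

```text
time: 19.05
position: [0.685, -0.0292, 0.2351]
tool_rot: [-0.213, -2.117, 2.115]
ft_force: [-0.6, -0.2, 0.1]
grip_width: 0.499
```

```bash
python3 look.py b3
python3 - <<'E'
import cv2,numpy as np
a=cv2.imread('pics/b2w.png')[:260];b=cv2.imread('pics/b3w.png')[:260]
cv2.imwrite('pics/b23.png',np.vstack([a,b]))
E
```

```text
[ 0.68498514 -0.02942929  0.23497434] down [-0.e+00  5.e-04 -1.e+00] 0.005083435062168936 [ 0.28302137 -0.18765862 -0.53056734] -11.495549472013035 0.5038699331914833
```

View pics/b23.png

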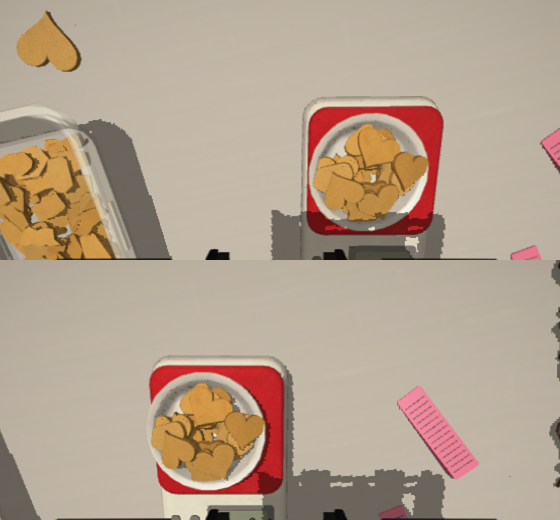

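```bash
cat > tilt.py <<'E'
from h import *
import pickle
def corners(n,dbg=True):
    s,ci=pickle.load(open(n+'.pkl','rb')); im=cv2.imread(f'pics/{n}w.png'); 
    f=cv2.resize(im[:262],None,fx=4,fy=4,interpolation=cv2.INTER_CUBIC)
    hsv=cv2.cvtColor(f,cv2.COLOR_BGR2HSV)
    m=(((hsv[...,0]<6)|(hsv[...,0]>174))&(hsv[...,1]>150)&(hsv[...,2]>50)).astype(np.uint8)
    c=max(cv2.findContours(m,0,cv2.CHAIN_APPROX_NONE)[0],key=cv2.contourArea)
    h=cv2.convexHull(c)[:,0].astype(float)
    # densify near hull: contour points close to hull
    pts=np.array([p for p in c[:,0] if abs(cv2.pointPolygonTest(h.astype(np.float32).reshape(-1,1,2),(float(p[0]),float(p[1])),True))<2.5],float)
    x0,y0=pts.min(0);x1,y1=pts.max(0); w=x1-x0;hh=y1-y0; L=[]
    U=lambda p:und(ci,(p+.5)/4-.5)
    for k,(sel) in enumerate([pts[:,0]<x0+.08*w,pts[:,1]<y0+.08*hh,pts[:,0]>x1-.08*w,pts[:,1]>y1-.08*hh]):
        q=pts[sel]; ax=1 if k%2==0 else 0; lo,hi=(y0,y1) if ax else (x0,x1)
        q=q[(q[:,ax]>lo+.15*(hi-lo))&(q[:,ax]<hi-.15*(hi-lo))]
        q=U(q); v=cv2.fitLine(q.astype(np.float32),cv2.DIST_HUBER,0,1e-5,1e-5).ravel()
        r=(q-v[2:])@np.array([-v[1],v[0]]); print(n,k,len(q),"rms px",r.std()*374)
        L.append(np.array([-v[1],v[0],v[1]*v[2]-v[0]*v[3]]))
    C=[]
    for a,b in ((0,1),(1,2),(2,3),(3,0)):
        p=np.cross(L[a],L[b]); C.append(p[:2]/p[2])
    return s,ci,np.array(C)   # RL, RR, FR, FL
if __name__=="__main__":
    a=corners('b2');b=corners('b3'); c=corners('b1')
    P=lambda ci:np.c_[ci["R"],ci["t"]]
    for A,B in ((a,b),(a,c),(b,c)):
        X=cv2.triangulatePoints(P(A[1]),P(B[1]),A[2].T,B[2].T); X=(X[:3]/X[3]).T
        print(X.round(4)); 
        Y=X-X.mean(0); n=np.linalg.svd(Y)[2][2]; n*=np.sign(n[2]); print("tilt deg",np.degrees(np.arccos(n[2])),n.round(4), "sides",[round(np.linalg.norm(X[i]-X[i-1])*1e3,1) for i in range(4)])
    o=np.array([[-62,62,0],[62,62,0],[62,-62,0],[-62,-62,0]])/1e3
    for A in (a,b,c):
        ok,rs,ts,e=cv2.solvePnPGeneric(o,A[2].reshape(-1,1,2),np.eye(3),None,flags=cv2.SOLVEPNP_IPPE)
        for r,t,ee in zip(rs,ts,e):
            Rw=A[1]["R"].T@cv2.Rodrigues(r)[0]; cen=A[1]["R"].T@(t.ravel()-A[1]["t"]); print("pnp",ee,"n",Rw[:,2].round(4),"tilt",np.degrees(np.arccos(Rw[2,2])),cen.round(4))
E
python3 tilt.py
```

```text
b2 0 301 rms px 0.1024456522128921
b2 1 380 rms px 0.11260904888407632
b2 2 359 rms px 0.10087825636449665
b2 3 380 rms px 0.4008858042871883
b3 0 115 rms px 0.10376513393741921
b3 1 374 rms px 0.053712815725633634
b3 2 357 rms px 0.10731454188542158
b3 3 374 rms px 0.18262879827342227
b1 0 169 rms px 0.11442331957109475
b1 1 317 rms px 0.11583228506626995
b1 2 309 rms px 0.09025848263911368
b1 3 317 rms px 0.11181012432924782
[[ 0.7819  0.0704  0.0434]
 [ 0.7575 -0.0503  0.0427]
 [ 0.6373 -0.0255  0.0433]
 [ 0.6622  0.0948  0.0435]]
tilt deg 0.27411243 [ 0.0024 -0.0041  1.    ] sides [np.float32(122.1), np.float32(123.1), np.float32(122.7), np.float32(122.9)]
[[ 0.7818  0.0703  0.0419]
 [ 0.7575 -0.0505  0.0422]
 [ 0.6374 -0.0255  0.0436]
 [ 0.6617  0.0948  0.0417]]
tilt deg 0.5716401 [0.0063 0.0077 1.    ] sides [np.float32(122.6), np.float32(123.2), np.float32(122.6), np.float32(122.7)]
[[ 0.7817  0.0701  0.0445]
 [ 0.7575 -0.0502  0.0433]
 [ 0.6374 -0.0256  0.0431]
 [ 0.6626  0.0942  0.0451]]
tilt deg 0.7364822 [-9.000e-04 -1.280e-02  9.999e-01] sides [np.float32(121.5), np.float32(122.7), np.float32(122.6), np.float32(122.4)]
pnp [0.00011701] n [9.000e-04 1.060e-02 9.999e-01] tilt 0.6101776030576098 [0.7088 0.0216 0.0391]
pnp [0.0110378] n [0.4019 0.3884 0.8292] tilt 33.98207720206723 [0.7131 0.0257 0.0393]
pnp [0.00070125] n [-0.0164 -0.0205  0.9997] tilt 1.503915485843405 [0.709  0.0229 0.0393]
pnp [0.00904765] n [ 0.2744 -0.3338  0.9018] tilt 25.599873242914157 [0.7122 0.0194 0.0398]
pnp [0.000373] n [-0.0233  0.0052  0.9997] tilt 1.370681362080188 [0.7088 0.0222 0.0389]
pnp [0.00500084] n [0.3218 0.0433 0.9458] tilt 18.94905772027327 [0.712  0.0225 0.0393]
```

Run:
```python
from h import *
s=ctrl.get_state(); print(s["time"],abs(s["qd"]).max(),s["ft_force"]); ctrl.close_job()
```

```text
19.15 0.005416349284822843 [-0.39252136  0.17402679  0.51158176]
the job is handed in; nothing more can be done
```

I pushed the dark grey wedge in under the scale's front edge, let go, lifted the arm clear and handed the job in at 19.2 s. My checks suggest the scale is level and firm, but I got no verdict.

- **Placement:** I gripped the wedge by its sides near the thick end. It went in about 23 mm left of the scale's centre, clear of the boss, with the thin end about 52 mm in.
- **Push force:** It was about 2 N at first contact, then about 5 N. The last step took it to 9 N with only 0.25 mm of travel, so I stopped and let go.
- **Level:** The widest-spaced pair of wrist pictures gave 0.27° of tilt. The other two pairs gave 0.57° and 0.74°, and single-view estimates gave 0.6° to 1.5°. The method is only good to a few tenths of a degree, so those readings disagree with each other and two of the three pairs agree with the 0.6° limit. The 12.6 mm lift worked out from the wedge fits a level scale.
- **Scale and wedge position:** In the side picture the scale showed no visible shift, and the wedge lay flat.
- **Dish and small things:** The dish stood on the plate, and I saw nothing else touched.
- **Not checked:** I could not measure the load on the wedge after letting go. I am inferring it from the stiff end of the push.

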